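Clear the packing bench: crate the packs, feed the press

TASK

Sort the four packs standing on the packing bench: set both round tubs into the crate that already holds a round tub, and the closed oblong pack into the crate that already holds an oblong one, all standing flat on the crate floor. Slide the open biscuit pack, upright and end first, under the low plate of the sealing press until it is fully home against the stop inside; do not tip any pack over, and leave the bottle and the film roll where they are.

Things in the scene. Friction and masses are not known exactly. Their poses are not given: they have to be found in the camera images.
- tub_a: loose closed round board tub, 48 mm high; flat lid 60 mm across, 8 mm thick (height 40 to 48 mm), wall below tapering from 56 to 52 mm across at the foot; about 0.12 kg, upright. Origin: centre of its underside, z up. Same as the other tub; either may take any free spot of its crate.
- tub_b: loose closed round board tub, 48 mm high; flat lid 60 mm across, 8 mm thick (height 40 to 48 mm), wall below tapering from 56 to 52 mm across at the foot; about 0.12 kg, upright. Origin: centre of its underside, z up. Same as the other tub; either may take any free spot of its crate.
- sealed_pack: loose oblong board pack closed by a flat pale top, 104 mm long (its x), 56 mm wide (its y), 42 mm high, straight sides, about 0.13 kg. Origin: centre of its underside, z up. Its two ends are alike.
- open_pack: loose oblong board pack without a top, a row of biscuits on edge showing inside (fixed to it, below the rim), 104 mm long (its x), 56 mm wide (its y), 42 mm high, straight rigid sides 4 mm thick, about 0.12 kg. Origin: centre of its underside, z up. Its two ends are alike.
- crate_round: fixed shallow grey crate, 86 (its x) x 244 (its y) x 14 mm high, walls and floor 4 mm thick. Origin: centre of its underside. For round tubs: one tub like the others is fixed in it, centred at y = -83 mm; the floor from y = -53 to +118 mm is free for two more in a row (say at y = -8 and +70 mm, x = 0).
- crate_oblong: fixed shallow grey crate, 86 (its x) x 244 (its y) x 14 mm high, walls and floor 4 mm thick. Origin: centre of its underside. For closed oblong packs: one is fixed in it, length along the crate's y, y = -112 to -8 mm; the floor from y = -8 to +118 mm is free for one more lying the same way (centre about x = 0, y = +56 mm).
- press: fixed sealing press, mouth towards the robot. Origin: on the bench, mid-mouth; x points in. Channel 86 mm wide, floor = bench, cheeks 20 mm thick, roof plate z = 50 to 64 mm from x = 0 to 130 mm. Stop at x = 62 mm: a pack home against it has its centre at x = +10 mm and 42 mm still outside. Beyond x = 73 mm a column rises from the plate to 150 mm above the bench.
- bottle: loose white bottle, 60 mm across, 160 mm high, standing; origin at the centre of its underside. Bystander: leave it where it is.
- film_roll: loose standing roll of white film, 76 mm across, 90 mm high with a 38 mm core end up to 104 mm; origin at the centre of its underside. Bystander: leave it where it is.
Mind the look-alikes: they are no part of the job. Leave any orange look-alike of the tub_b alone.

How it is judged:
By the outcome, as a careful person would: the job done as asked, in the order asked, and still so for the second after the job is handed in, with the robot touching nothing.
It also fails if it takes over 106 s, if anything falls off the work surface, if the arm or the gripper's body presses on something with over 40 N, if the wrist force passes 120 N, or if a joint passes its speed limit or range.

ROBOT

A 6-joint arm with a two-finger parallel gripper is mounted at the origin on the work surface. World frame = base frame: x ahead of the robot, y to its left, z up, the work surface at z = 0. Lengths are in m, angles in rad, forces in N, time in s.
With the tool pointing down it reaches from about 0.25 to 0.775 m from the base axis. Payload 4 kg.
Tool frame: the origin (TCP) lies at the very end of the fingers, on their centre line; the grasp point (between the pads) lies 19 mm behind it; z points along the fingers, y is the line along which they close (so a half turn about z gives the same grasp; the last joint's range is limited). The gripper opens to 94 mm and grips with 3 to 60 N. Pads are 16 mm wide; open, the fingers measure 119 mm over their backs; the gripper's body (75 mm by 177 mm) begins 78 mm behind the grasp point.
Start: joints at [-0.103, 0.087, 1.371, -0, 1.684, -0.103], TCP at [0.55, -0, 0.206] pointing down, gripper open.
Joint ranges: [-3.1, 3.1], [-0.76, 2.03], [0.27, 2.55], [-1.08, 4.22], [0.17, 2.65], [-2.57, 2.57]. Speed limits (rad/s): [2.79, 2.79, 3.14, 3.14, 3.14, 3.14].

INTERFACE

Orientations are given as [roll, pitch, yaw] about the fixed x, y, z axes, in that order (R = Rz(yaw) Ry(pitch) Rx(roll)).
In Python, from bench import robot gives the robot as it stands. The module is installed in compiled form; this text tells all that it offers.
- The arm moves only by the tool move_arm, never from a script. Its argument "deltas" is one flat list of numbers, 7 for each row, row after row: the turn, a rotation vector about the tool's x, y, z in rad, then the shift along the tool's x, y, z in cm, then the closure, from -1 (fully open) to 1 (shut). A call has 1 to 8 rows; each row is the pose to reach, as a shift and turn from the pose commanded when the call began, along the tool's axes at that moment; what a row does not reach only later rows make up. A row lasts 1/10 s, in which the tool goes at most 50 mm and 8.59 degrees, less where a joint would pass 70% of its speed; a pose out of reach is approached as far as the arm can. A call with a gripper value outside its range is refused whole. The fingers move at their own pace and stop on an object; the grip force is fixed at half the most. Time passes only in rows, so rows that repeat a pose let the fingers close. It gives the time, the measured TCP pose, the force, the opening and the grip force at its end, in the units of the state.
- robot.get_obs(): the state, without advancing time (a new reading comes with each control period).
- robot.snapshot(name): name is "scene" or "side" or "wrist"; returns a dict with "image" (400x640x3 uint8, red, green, blue), "depth" (400x640 float32, m along the optical axis (not along the pixel's ray), 0 where there is no reading), "fov_y" (degrees; the focal length in pixels is half the picture's height over the tangent of half this angle, whatever the lens; pixels are square), "cx", "cy" (the principal point, pixels), "origin" and "orientation" of the camera in the world; the wrist camera has in their place "T_tool_cam" (4x4, takes a point from camera to tool coordinates, whose origin is the TCP and whose axes are the flange's). Camera axes: x right, y up, looking along -z (the intrinsics and any distortion apply to the point x, -y, -z); pixel columns grow to the right and rows downward; lengths in m; the calibration is good to about 2 mm. The wrist camera is an equidistant fisheye: a pixel r from the principal point sees the ray r / f radians off the axis. A picture is of the moment at which its call begins: read the wrist's pose just before it.
- robot.close_job(): hands the job in; it is judged then, once.
The state is a dict: "time": time; "joint_positions": joint angles; "qvel": joint speeds; "joint_torque": joint torques, N m; "tool_pos": TCP position; "ee_rot": TCP orientation; "wrist_force": force on the tool from outside, world axes, zero at the start; "wrist_torque": the same for the moment, N m; "width": finger opening in m; "finger_force": force on a finger pad.
Only numpy, scipy, OpenCV 4.12 (cv2) and the standard library are available. Lean on these libraries where they do the work, as an engineer would, in place of code of your own. Each camera call takes 0.05 s, during which the arm holds its last target. There are 200 camera calls.

## Working session

There is one attempt and no reset: what is moved stays moved. The work goes in short steps, Python scripts to look and compute and a tool call to move; the robot and the scene stay as the last step left them, time stands still between calls to the robot, and variables do not carry over. Pictures are saved under pics/ and viewed, at most 14 in all, crops included, and the job is handed in when it is done.

Besides the shell and the picture viewer there is one more tool, called after "Request:" in YAML: its name, and indented under it one key for each argument. move_arm: Moves the arm, as the interface text tells. Its arguments: {"type":"object","properties":{"deltas":{"type":"array","items":{"type":"number"}}},"required":["deltas"]}

```bash
mkdir -p pics; cat > h.py <<'E'
import numpy as np, cv2
from bench import robot
from scipy.spatial.transform import Rotation as R
def snap(n):
    o=robot.get_obs(); s=robot.snapshot(n); s['obs']=o; return s
def save(s,name,crop=None,k=1):
    im=s['image'][:,:,::-1]
    if crop: im=im[crop[1]:crop[3],crop[0]:crop[2]]
    if k!=1: im=cv2.resize(im,None,fx=k,fy=k,interpolation=cv2.INTER_CUBIC)
    cv2.imwrite('pics/'+name,im)
def rot(o):
    o=np.array(o)
    return o if o.shape==(3,3) else (R.from_quat(o).as_matrix() if o.size==4 else R.from_euler('xyz',o).as_matrix())
def cloud(s):
    h,w=s['depth'].shape; f=h/2/np.tan(np.radians(s['fov_y'])/2)
    u,v=np.meshgrid(np.arange(w),np.arange(h)); d=s['depth']
    P=np.stack([(u-s['cx'])/f*d,-(v-s['cy'])/f*d,-d],-1)
    W=P@rot(s['orientation']).T+np.array(s['origin']); W[d==0]=np.nan
    return W
E
python3 - <<'E'
from h import *
for n in ['scene','side']:
    s=snap(n); save(s,n+'0.png'); np.savez(n+'0.npz',W=cloud(s),im=s['image'])
    print(n,s['fov_y'],s['cx'],s['cy'],s['origin'],s['orientation'],[k for k in s])
print(robot.get_obs())
E
```

```text
scene 46.148409412605304 318.37711706009753 195.78428177037523 [ 0.99080226 -0.54949789  0.96438335] [0.68344582 0.01739623 0.68715972] ['image', 'depth', 'fov_y', 'cx', 'cy', 'origin', 'orientation', 'obs']
side 45.096890295543034 322.8642768141527 205.67073579829147 [ 0.43744465 -0.95910085  0.99064854] [ 0.77839448 -0.01022364 -0.04487295] ['image', 'depth', 'fov_y', 'cx', 'cy', 'origin', 'orientation', 'obs']
{'time': 0.1, 'joint_positions': array([-1.03116352e-01,  8.78739632e-02,  1.37205581e+00,  1.43012960e-06,
        1.68357940e+00, -1.03094978e-01]), 'qvel': array([-2.86815542e-04, -2.09911912e-03, -3.72886938e-03, -6.85203016e-05,
       -7.19762849e-04,  1.62464366e-03]), 'joint_torque': array([ 2.25695316e-03, -3.41256917e+01, -3.03301656e+01,  7.19034858e-02,
        3.05556308e-02, -9.49158243e-05]), 'tool_pos': array([5.49528233e-01, 3.57083199e-05, 2.04449108e-01]), 'ee_rot': array([-3.13968646e+00, -1.98647460e-04,  1.57077492e+00]), 'wrist_force': array([ 0.48623521, -0.24120333, -0.10190109]), 'wrist_torque': array([-0.00752391,  0.0260635 ,  0.00426283]), 'finger_force': 0.0, 'width': 0.0941531751659303}
```

View pics/scene0.png

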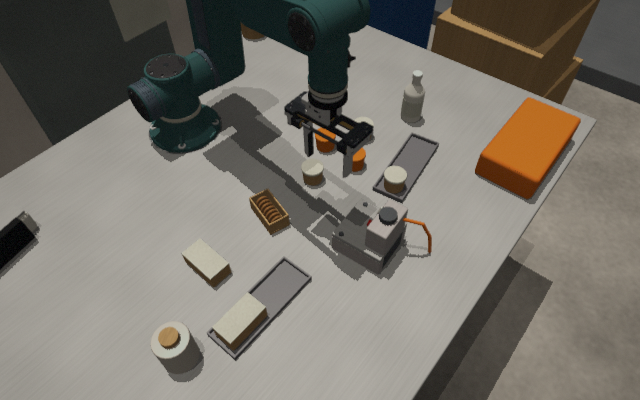

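View pics/side0.png

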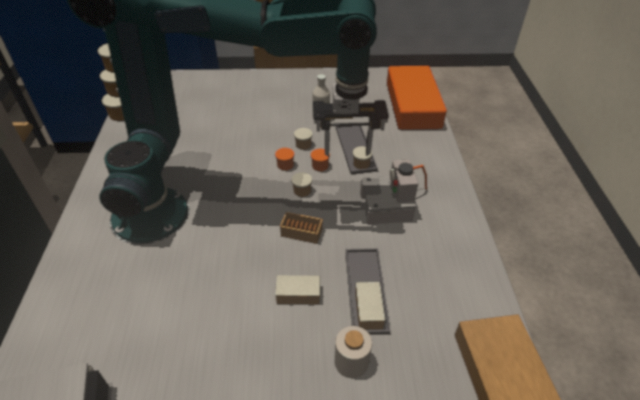

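The scene picture shows:
- **Cream tubs:** scene (313,170) and (364,127), side (302,183) and (303,136).
- **Tub look-alikes, orange:** side (285,157) and (319,158). I'll leave these alone.
- **Fixed tub:** side (362,156).
- **Oblong packs:** the open pack is at side (301,227) and the closed one at (298,288). The fixed closed one is at (370,303).
- **Press:** side (390,190).

Next I'll measure these from the depth data.

```bash
python3 - <<'E'
from h import *
A=np.load('side0.npz');B=np.load('scene0.npz')
for n,D in (('side',A),('scene',B)):
    W=D['W'];t=(abs(W[...,2])<.01)
    print(n,'table z med',np.nanmedian(W[...,2][t]))
# ortho map
res=.00125;x0,y0=.2,.42
H=int(.65/res);Wd=int(1.0/res)
img=np.zeros((H,Wd,3),np.uint8);zz=np.full((H,Wd),-1.)
for D in (A,B):
    P=D['W'].reshape(-1,3);C=D['im'].reshape(-1,3)
    ok=np.isfinite(P[:,0])&(P[:,2]<.175)&(P[:,2]>-.02)
    for p,c in zip(P[ok],C[ok]):
        r=int((.85-p[0])/res);q=int((y0-p[1])/res)
        if 1<=r<H-1 and 1<=q<Wd-1:
            for a in(-1,0,1):
                for b in(-1,0,1):
                    if p[2]>zz[r+a,q+b]: zz[r+a,q+b]=p[2];img[r+a,q+b]=c
for k in range(0,10):
    q=int((y0-(.4-.1*k))/res);img[:,q]=(255,0,255) if k==4 else (0,90,90)
for k in range(7):
    r=int((.85-(.8-.1*k))/res);img[r]=(0,90,90)
cv2.imwrite('pics/ortho.png',img[:,:,::-1])
# clusters
def comp(D,zl,zh,name,orange=None):
    W=D['W'];m=((W[...,2]>zl)&(W[...,2]<zh)&(W[...,0]>.2)&(W[...,0]<.85)&(abs(W[...,1])<.6)).astype(np.uint8)
    n,l,st,_=cv2.connectedComponentsWithStats(m,connectivity=4)
    for i in range(1,n):
        if st[i,4]<60: continue
        p=W[l==i];c=D['im'][l==i].mean(0).astype(int)
        rc=cv2.minAreaRect((p[:,:2]*1000).astype(np.float32))
        print(name,st[i,:5],c,'z%.3f'%np.median(p[:,2]),'rect',np.round(rc[0],1),np.round(rc[1],1),round(rc[2],1))
for n,D in (('side',A),('scene',B)):
    comp(D,.044,.056,n+' 48'); comp(D,.036,.044,n+' 42'); comp(D,.057,.07,n+' plate');comp(D,.006,.018,n+' rim'); 
    comp(D,.085,.11,n+'roll')
E
```

```text
side table z med -0.00012465095804226056
scene table z med 0.0022144108799631024Traceback (most recent call last):
  File "<stdin>", line 22, in <module>
IndexError: index 520 is out of bounds for axis 0 with size 520
```

```bash
cat > ortho.py <<'E'
from h import *
A=np.load('side0.npz');B=np.load('scene0.npz')
res=.00125;x0,y0=.2,.42
H=521;Wd=800
img=np.zeros((H,Wd,3),np.uint8);zz=np.full((H,Wd),-1.)
for D in (A,B):
    P=D['W'].reshape(-1,3);C=D['im'].reshape(-1,3)
    ok=np.isfinite(P[:,0])&(P[:,2]<.175)&(P[:,2]>-.02)
    for p,c in zip(P[ok],C[ok]):
        r=int((.85-p[0])/res);q=int((y0-p[1])/res)
        if 1<=r<H-1 and 1<=q<Wd-1:
            for a in(-1,0,1):
                for b in(-1,0,1):
                    if p[2]>zz[r+a,q+b]: zz[r+a,q+b]=p[2];img[r+a,q+b]=c
for k in range(0,10):
    q=int((y0-(.4-.1*k))/res);img[:,q]=(255,0,255) if k==4 else (0,90,90)
for k in range(7):
    r=int((.85-(.8-.1*k))/res);img[r]=(0,90,90)
cv2.imwrite('pics/ortho.png',img[:,:,::-1])
def comp(D,zl,zh,name):
    W=D['W'];m=((W[...,2]>zl)&(W[...,2]<zh)&(W[...,0]>.2)&(W[...,0]<.85)&(abs(W[...,1])<.6)).astype(np.uint8)
    n,l,st,_=cv2.connectedComponentsWithStats(m,connectivity=4)
    for i in range(1,n):
        if st[i,4]<60: continue
        p=W[l==i];c=D['im'][l==i].mean(0).astype(int)
        rc=cv2.minAreaRect((p[:,:2]*1000).astype(np.float32))
        print(name,st[i,:5],c,'z%.3f'%np.median(p[:,2]),'rect',np.round(rc[0],1),np.round(rc[1],1),round(rc[2],1))
for n,D in (('side',A),('scene',B)):
    for zl,zh,k in ((.044,.056,'48'),(.036,.044,'42'),(.057,.07,'plate'),(.007,.018,'rim'),(.085,.11,'roll'),(.14,.175,'bot')):
        comp(D,zl,zh,n+k)
E
python3 ortho.py
```

```text
side48 [397 112  29   9  86] [83 44 26] z0.050 rect [800.1 372. ] [34.6 96.2] 70.3
side48 [294 128  18  12 170] [173 165 143] z0.048 rect [437.7 298.8] [62.3 55.2] 88.5
side48 [352 146  20  14 173] [160 151 132] z0.051 rect [616.7 190.9] [54.4 62.3] 43.8
side48 [275 147  19  14 192] [178  97  52] z0.048 rect [378.8 200.3] [57.8 61.8] 46.7
side48 [310 148  19  14 171] [175  95  48] z0.048 rect [482.8 189.6] [48.5 62.4] 17.1
side48 [291 172  21  15 222] [161 153 133] z0.048 rect [431.   81.6] [55.4 58.1] 47.4
side48 [368 207  47   8 143] [66 62 58] z0.050 rect [673.9 -57.1] [128.8   9.8] 3.8
side48 [356 282  28  40 817] [180 172 149] z0.046 rect [ 582.2 -339.1] [105.6  55.9] 89.7
side48 [457 325  31  75 182] [78 60 41] z0.049 rect [ 779.  -496.4] [  3.7 166.4] 6.1
side48 [336 357  33  13  93] [77 71 64] z0.050 rect [ 528.9 -493.3] [21.8 67.3] 86.3
side42 [279 212  43  23 157] [102  81  59] z0.040 rect [427. -84.] [ 59.4 105. ] 72.4
side42 [275 275  44  22 799] [180 171 149] z0.042 rect [ 414.9 -285.8] [ 59.7 102. ] 88.3
sideplate [394  99  32  19 112] [90 47 26] z0.064 rect [780.6 399.
[... 3696 characters left out ...]
4  88  65 404] [98 95 93] z0.015 rect [ 582.3 -308.1] [183.9  88. ] 88.3
scenerim [231 316  35  36 101] [58 46 32] z0.012 rect [ 608.5 -341. ] [97.5  6.7] 86.9
scenerim [169 353  30  21  79] [68 64 58] z0.013 rect [ 557.2 -472.9] [64.4 18.8] 71.9
sceneroll [404  86  21  16 183] [117 113 104] z0.101 rect [506.4 450.5] [58.7 37.6] 28.4
sceneroll [365 221  41  30 221] [64 59 57] z0.096 rect [7.284e+02 4.000e-01] [108.1  44.8] 66.5
sceneroll [ 151  321   40   39 1187] [166 156 134] z0.093 rect [ 530.5 -463.6] [74.  75.1] 51.6
scenebot [412  70  11  12 102] [135 136 128] z0.159 rect [501.8 458.8] [27.5 25.9] 86.4
scenebot [379 206  19  18 266] [74 74 74] z0.151 rect [708.4   9.4] [41.  39.5] 74.6
```

View pics/ortho.png

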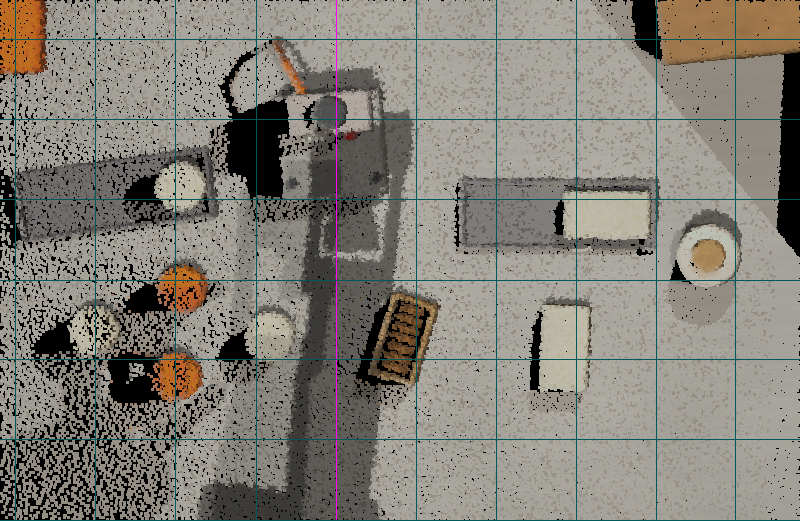

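The map matches. Candidates for "tub", with side pixels:
- **Cream, loose:** (302,183) at about (.430,.083), and (303,136) at about (.438,.300). I choose these two by their cream colour and because they stand loose on the bench.
- **Orange:** (285,157) and (319,158), so not these.
- **Fixed:** (362,156), already in the crate.
- **Stack on the shelf:** (113,80), outside the job.

I'll go above the near tub and check it close up.

Request:
move_arm:
  deltas: [0,0,0,8.2,-11.9,6,-1,0,0,0,8.2,-11.9,6,-1,0,0,0,8.2,-11.9,6,-1,0,0,0,8.2,-11.9,6,-1,0,0,0,8.2,-11.9,6,-1,0,0,0,8.2,-11.9,6,-1]

```text
time: 0.7
tool_pos: [0.4325, 0.0817, 0.1466]
ee_rot: [3.139, 0.0, 1.571]
wrist_force: [-0.3, -0.2, 0.7]
width: 0.094
finger_force: 0.0
```

```bash
cat >> h.py <<'E'
def wpix(s,u,v,z):
    "world point of wrist pixel on plane z"
    f=200/np.tan(np.radians(s['fov_y'])/2); du,dv=u-s['cx'],v-s['cy']; r=np.hypot(du,dv)+1e-9; t=r/f
    d=np.array([np.sin(t)*du/r,-np.sin(t)*dv/r,-np.cos(t)])
    T=np.array(s['T_tool_cam']); Rw=R.from_euler('xyz',s['obs']['ee_rot']).as_matrix(); p=np.array(s['obs']['tool_pos'])
    o=Rw@T[:3,3]+p; d=Rw@T[:3,:3]@d
    return o+d*(z-o[2])/d[2]
E
python3 - <<'E'
from h import *
s=snap('wrist');save(s,'w1.png');import pickle;pickle.dump(s,open('w1.pkl','wb'));print(s['fov_y'],s['obs']['tool_pos'],s['obs']['ee_rot'])
E
```

```text
65.70646984690485 [0.43252321 0.08165218 0.14663529] [3.13872944e+00 3.30828376e-04 1.57064258e+00]
```

View pics/w1.png

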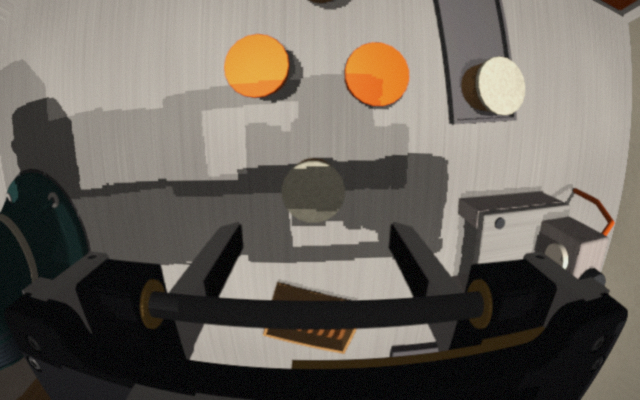

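The wrist view shows the cream tub at (313,192), in shadow and between the fingers. The oranges are at (258,66) and (377,73), the fixed tub at (500,86), and the open pack at (312,315).

```bash
python3 - <<'E'
from h import *
import pickle
s=pickle.load(open('w1.pkl','rb'))
for n,u,v,z in [('tub',313,192,.048),('or',258,66,.048),('or',377,73,.048),('fixed',500,86,.052),('c',452,122,.014),('c',437,0,.014),('c',516,120,.014),('c',488,0,.014)]: print(n,wpix(s,u,v,z).round(4))
E
```

```text
tub [0.43   0.0843 0.048 ]
or [0.3811 0.2007 0.048 ]
or [0.4872 0.1944 0.048 ]
fixed [0.6141 0.1937 0.052 ]
c [0.578  0.1526 0.014 ]
c [0.5616 0.2868 0.014 ]
c [0.6648 0.1618 0.014 ]
c [0.6271 0.3    0.014 ]
```

Request:
move_arm:
  deltas: [0,0,0,0.15,-0.25,4.5,-1,0,0,0,0.15,-0.25,8.5,-1,0,0,0,0.15,-0.25,12.1,-1,0,0,0,0.15,-0.25,12.1,-1,0,0,0,0.15,-0.25,12.1,1,0,0,0,0.15,-0.25,12.1,1,0,0,0,0.15,-0.25,12.1,1,0,0,0,0.15,-0.25,12.1,1]

```text
time: 1.55
tool_pos: [0.4301, 0.0835, 0.0264]
ee_rot: [3.138, -0.0, 1.571]
wrist_force: [-0.2, -0.2, 0.7]
width: 0.0654
finger_force: 0.0
```

Request:
move_arm:
  deltas: [0,0,0,0,0,0,1,0,0,0,0,0,0,1]

```text
time: 1.75
tool_pos: [0.4297, 0.0836, 0.0259]
ee_rot: [3.138, -0.0, 1.571]
wrist_force: [-0.3, 0.3, 5.2]
width: 0.0594
finger_force: 30.0
```

Request:
move_arm:
  deltas: [0,0,0,0,0,-3,1,0,0,0,0,0,-7,1,0,0,0,3,2,-8,1,0,0,0,7,4.5,-8,1,0,0,0,11,7.1,-8,1,0,0,0,15,9.7,-8,1,0,0,0,19,12.2,-8,1,0,0,0,22,14.2,-8,1]

```text
time: 2.55
tool_pos: [0.5707, 0.3059, 0.1031]
ee_rot: [-3.14, 0.0, 1.572]
wrist_force: [0.6, -0.8, -1.1]
width: 0.0588
finger_force: 30.0
```

Request:
move_arm:
  deltas: [0,0,0,3,2,0,1,0,0,0,4,2.6,0,1,0,0,0,4,2.6,0,1,0,0,0,4,2.6,0,1]

```text
time: 2.95
tool_pos: [0.5958, 0.343, 0.1034]
ee_rot: [-3.14, 0.001, 1.571]
wrist_force: [-0.0, -0.7, -0.8]
width: 0.0592
finger_force: 30.0
```

Request:
move_arm:
  deltas: [0,0,0,0.1,0.2,3,1,0,0,0,0.1,0.2,5.5,1,0,0,0,0.1,0.2,6.8,1,0,0,0,0.1,0.2,7.1,1,0,0,0,0.1,0.2,7.3,1,0,0,0,0.1,0.2,7.3,1]

```text
time: 3.55
tool_pos: [0.5993, 0.3446, 0.033]
ee_rot: [3.139, -0.001, 1.571]
wrist_force: [0.6, -0.6, -1.4]
width: 0.0591
finger_force: 30.0
```

Request:
move_arm:
  deltas: [0,0,0,0,0,0.1,1,0,0,0,0,0,0.2,1,0,0,0,0,0,0.2,1]

```text
time: 3.85
tool_pos: [0.5988, 0.3446, 0.03]
ee_rot: [3.141, -0.0, 1.571]
wrist_force: [0.4, 0.1, 0.0]
width: 0.0594
finger_force: 30.0
```

Request:
move_arm:
  deltas: [0,0,0,0,0,0,-1,0,0,0,0,0,0,-1,0,0,0,0,0,0,-1,0,0,0,0,0,0,-1,0,0,0,0,0,-3,-1,0,0,0,0,0,-7,-1,0,0,0,0,0,-10,-1]

```text
time: 4.55
tool_pos: [0.5989, 0.3447, 0.1318]
ee_rot: [3.14, -0.001, 1.571]
wrist_force: [0.7, 0.4, 1.3]
width: 0.0937
finger_force: 0.0
```

Request:
move_arm:
  deltas: [0,0,0,-1.2,-4,0,-1,0,0,0,-2.4,-8,0,-1,0,0,0,-3.6,-12,0,-1,0,0,0,-4.4,-16,0,-1,0,0,0,-4.4,-16,0,-1,0,0,0,-4.4,-16,0,-1]

```text
time: 5.15
tool_pos: [0.4383, 0.3006, 0.13]
ee_rot: [3.14, -0.001, 1.571]
wrist_force: [0.7, 0.5, 1.0]
width: 0.0937
finger_force: 0.0
```

```bash
python3 - <<'E'
from h import *
s=snap('wrist');save(s,'w2.png');import pickle;pickle.dump(s,open('w2.pkl','wb'))
E
```

```text
(no output)
```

View pics/w2.png

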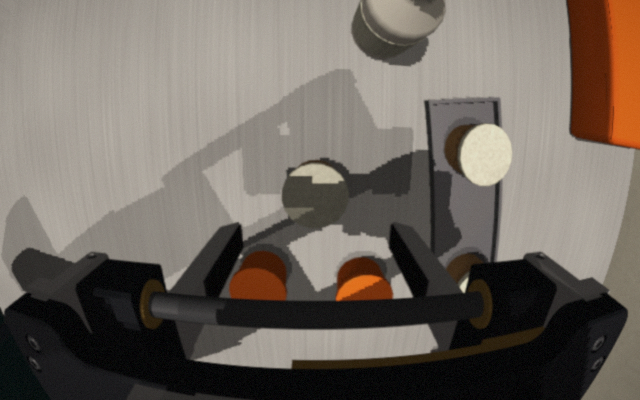

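The first tub now stands in the crate at (485,155). The second cream tub is at (315,193), between the fingers, with the oranges at (258,283) and (363,290) behind it.

```bash
python3 - <<'E'
from h import *
import pickle
s=pickle.load(open('w2.pkl','rb'))
for n,u,v,z in [('tub',315,193,.048),('placed',485,155,.052),('c',427,101,.014),('c',499,99,.014)]: print(n,wpix(s,u,v,z).round(4))
E
```

```text
tub [0.4375 0.3068 0.048 ]
placed [0.5955 0.3446 0.052 ]
c [0.5473 0.3913 0.014 ]
c [0.6328 0.4013 0.014 ]
```

Request:
move_arm:
  deltas: [0,0,0,0.4,0,4,-1,0,0,0,0.4,0,8,-1,0,0,0,0.4,0,10.4,-1,0,0,0,0.4,0,10.4,-1,0,0,0,0.4,0,10.4,1,0,0,0,0.4,0,10.4,1,0,0,0,0.4,0,10.4,1,0,0,0,0.4,0,10.4,1]

```text
time: 6.0
tool_pos: [0.4397, 0.3051, 0.0272]
ee_rot: [3.139, -0.001, 1.571]
wrist_force: [-1.2, 0.2, 1.0]
width: 0.0655
finger_force: 0.0
```

Request:
move_arm:
  deltas: [0,0,0,0,0,0,1,0,0,0,0,0,0,1,0,0,0,0,0,0,1]

```text
time: 6.3
tool_pos: [0.4388, 0.3049, 0.0267]
ee_rot: [3.14, -0.001, 1.571]
wrist_force: [-2.1, 0.3, 6.2]
width: 0.0593
finger_force: 30.0
```

Request:
move_arm:
  deltas: [0,0,0,0,0,-3,1,0,0,0,0,0,-7,1,0,0,0,-0.6,3,-8,1,0,0,0,-1.4,7,-8,1,0,0,0,-2.2,11,-8,1,0,0,0,-3,14.5,-8,1,0,0,0,-3.6,16.8,-8,1,0,0,0,-3.6,16.8,-8,1]

```text
time: 7.1
tool_pos: [0.6089, 0.2666, 0.1036]
ee_rot: [-3.141, 0.001, 1.568]
wrist_force: [0.2, 0.3, -1.1]
width: 0.0594
finger_force: 30.0
```

Request:
move_arm:
  deltas: [0,0,0,0,0,3,1,0,0,0,0,0,5.5,1,0,0,0,0,0,6.8,1,0,0,0,0,0,7.1,1,0,0,0,0,0,7.2,1,0,0,0,0,0,7.3,1,0,0,0,0,0,7.3,1]

```text
time: 7.8
tool_pos: [0.6074, 0.2689, 0.0342]
ee_rot: [3.139, -0.001, 1.571]
wrist_force: [0.6, -0.5, -0.8]
width: 0.0586
finger_force: 30.0
```

Request:
move_arm:
  deltas: [0,0,0,0,0,0.1,1,0,0,0,0,0,0.25,1,0,0,0,0,0,0.25,1,0,0,0,0,0,0.25,1]

```text
time: 8.2
tool_pos: [0.6071, 0.2686, 0.0308]
ee_rot: [3.14, -0.001, 1.571]
wrist_force: [0.8, 0.4, 1.0]
width: 0.0591
finger_force: 30.0
```

Request:
move_arm:
  deltas: [0,0,0,0,0,0,-1,0,0,0,0,0,0,-1,0,0,0,0,0,0,-1,0,0,0,0,0,0,-1,0,0,0,0,0,-3,-1,0,0,0,0,0,-7,-1,0,0,0,0,0,-11,-1,0,0,0,0,0,-13,-1]

```text
time: 9.0
tool_pos: [0.608, 0.2691, 0.165]
ee_rot: [3.135, -0.002, 1.571]
wrist_force: [0.1, -0.1, -0.3]
width: 0.0938
finger_force: 0.0
```

Request:
move_arm:
  deltas: [0,0,0.14,-4,-1.7,0,-1,0,0,0.28,-8,-3.4,0,-1,0,0,0.42,-12,-5.1,0,-1,0,0,0.56,-16,-6.8,0,-1,0,0,0.7,-20,-8.5,0,-1,0,0,0.84,-24,-10.2,0,-1,0,0,0.98,-28,-11.9,0,-1,0,0,1.12,-32,-13.6,0,-1]

```text
time: 9.8
tool_pos: [0.4696, -0.0529, 0.1602]
ee_rot: [3.141, -0.001, 0.445]
wrist_force: [0.3, -0.1, -0.6]
width: 0.0941
finger_force: 0.0
```

Request:
move_arm:
  deltas: [0,0,0.14,-3,3.7,0,-1,0,0,0.28,-6,7.4,0,-1,0,0,0.4,-9,11.1,0,-1,0,0,0.45,-12,14.8,0,-1,0,0,0.45,-15.2,18.8,0,-1,0,0,0.45,-15.2,18.8,0,-1,0,0,0.45,-15.2,18.8,0,-1]

```text
time: 10.5
tool_pos: [0.415, -0.2877, 0.1597]
ee_rot: [-3.141, 0.0, -0.002]
wrist_force: [1.0, 0.2, 0.3]
width: 0.0939
finger_force: 0.0
```

```bash
python3 - <<'E'
from h import *
s=snap('wrist');save(s,'w3.png');import pickle;pickle.dump(s,open('w3.pkl','wb'))
s=snap('side');save(s,'s3.png',(240,60,440,260),3)
E
```

```text
(no output)
```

View pics/w3.png

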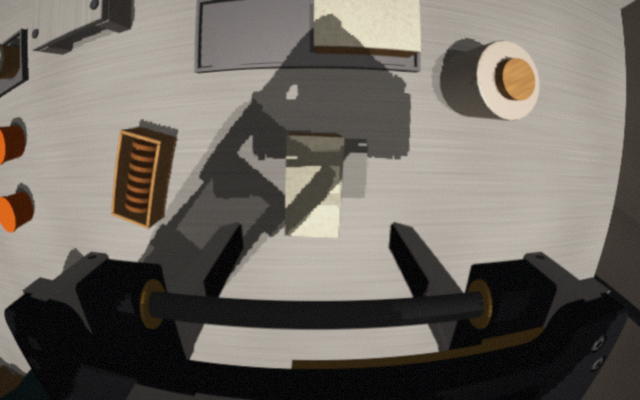

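View pics/s3.png

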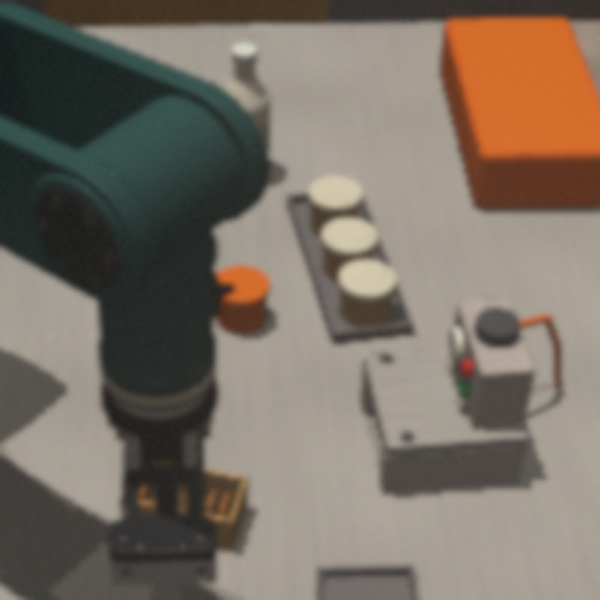

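The three tubs stand in a row in the round crate in the side crop, at (335,195), (350,237) and (367,280). The wrist view shows the sealed pack's top with corners at (286,133), (341,137), (340,238) and (286,236). The open pack's corners are at (122,130), (169,139), (153,227) and (113,213).

```bash
python3 - <<'E'
from h import *
import pickle
s=pickle.load(open('w3.pkl','rb'))
for n,u,v,z in [('s',286,133,.042),('s',341,137,.042),('s',340,238,.042),('s',286,236,.042),('o',122,130,.042),('o',174,138,.042),('o',153,227,.042),('o',113,213,.042),('crate',196,70,.014),('crate',419,70,.014),('fx',314,49,.046),('fx',420,53,.046),('pressmouth',36,50,.064)]: print(n,wpix(s,u,v,z).round(4))
E
```

```text
s [ 0.4705 -0.2591  0.042 ]
s [ 0.4665 -0.3118  0.042 ]
s [ 0.3621 -0.3127  0.042 ]
s [ 0.3644 -0.2563  0.042 ]
o [ 0.483  -0.0752  0.042 ]
o [ 0.4698 -0.1418  0.042 ]
o [ 0.3711 -0.1018  0.042 ]
o [ 0.3867 -0.0456  0.042 ]
crate [ 0.5417 -0.1579  0.014 ]
crate [ 0.5394 -0.3981  0.014 ]
fx [ 0.5509 -0.2861  0.046 ]
fx [ 0.552  -0.3884  0.046 ]
pressmouth [0.5982 0.0524 0.064 ]
```

Request:
move_arm:
  deltas: [0,0,0,0.1,-0.2,4.5,-1,0,0,0,0.1,-0.2,9,-1,0,0,0,0.1,-0.2,12.5,-1,0,0,0,0.1,-0.2,14,-1,0,0,0,0.1,-0.2,14.1,-1,0,0,0,0.1,-0.2,14.1,1,0,0,0,0.1,-0.2,14.1,1,0,0,0,0.1,-0.2,14.1,1]

```text
time: 11.4
tool_pos: [0.4179, -0.2855, 0.0209]
ee_rot: [3.139, -0.003, 0.001]
wrist_force: [-0.4, 1.1, 0.5]
width: 0.0733
finger_force: 0.0
```

Request:
move_arm:
  deltas: [0,0,0,0,0,0,1,0,0,0,0,0,0,1,0,0,0,0,0,0,1,0,0,0,0,0,0,1]

```text
time: 11.8
tool_pos: [0.417, -0.2853, 0.0197]
ee_rot: [3.141, -0.001, 0.001]
wrist_force: [-0.2, 0.8, 3.0]
width: 0.0562
finger_force: 29.7
```

Request:
move_arm:
  deltas: [0,0,0,0,0,-3,1,0,0,0,0,0,-7,1,0,0,-0.1,0.5,-0.2,-8,1,0,0,-0.24,2,-0.8,-8,1,0,0,-0.38,4,-1.5,-8,1,0,0,-0.52,6,-2.3,-8,1,0,0,-0.66,8,-3,-8,1,0,0,-0.8,10,-3.8,-8,1]

```text
time: 12.6
tool_pos: [0.5168, -0.2464, 0.098]
ee_rot: [-3.14, 0.001, 0.806]
wrist_force: [0.4, 0.1, -1.5]
width: 0.056
finger_force: 29.7
```

Request:
move_arm:
  deltas: [0,0,-0.14,1.2,0.6,0,1,0,0,-0.28,2.4,1.2,0,1,0,0,-0.42,3.6,1.8,0,1,0,0,-0.56,4.8,2.4,0,1,0,0,-0.7,6.3,3,0,1,0,0,-0.77,6.3,3,0,1,0,0,-0.77,6.3,3,0,1,0,0,-0.77,6.3,3,0,1]

```text
time: 13.4
tool_pos: [0.5815, -0.2225, 0.0982]
ee_rot: [-3.14, -0.001, 1.569]
wrist_force: [0.4, 0.2, -2.2]
width: 0.0562
finger_force: 29.7
```

Now down to TCP .0237 (base on the 4 mm floor).

Request:
move_arm:
  deltas: [0,0,0,0.1,0.1,3,1,0,0,0,0.1,0.1,5.5,1,0,0,0,0.1,0.1,6.8,1,0,0,0,0.1,0.1,7.2,1,0,0,0,0.1,0.1,7.3,1,0,0,0,0.1,0.1,7.4,1,0,0,0,0.1,0.1,7.4,1]

```text
time: 14.1
tool_pos: [0.5838, -0.222, 0.0265]
ee_rot: [3.139, 0.001, 1.571]
wrist_force: [-0.7, -0.3, -0.9]
width: 0.0564
finger_force: 29.7
```

Request:
move_arm:
  deltas: [0,0,0,0,0,0.1,1,0,0,0,0,0,0.2,1,0,0,0,0,0,0.2,1,0,0,0,0,0,0.2,1]

```text
time: 14.5
tool_pos: [0.5835, -0.2218, 0.0238]
ee_rot: [3.14, 0.001, 1.571]
wrist_force: [-0.6, -0.4, 1.5]
width: 0.0564
finger_force: 29.7
```

Request:
move_arm:
  deltas: [0,0,0,0,0,0,-1,0,0,0,0,0,0,-1,0,0,0,0,0,0,-1,0,0,0,0,0,0,-1,0,0,0,0,0,-3,-1,0,0,0,0,0,-7,-1,0,0,0,0,0,-11,-1,0,0,0,0,0,-14,-1]

```text
time: 15.3
tool_pos: [0.5836, -0.2218, 0.1661]
ee_rot: [3.139, 0.001, 1.571]
wrist_force: [0.3, -0.0, 0.4]
width: 0.0937
finger_force: 0.0
```

Request:
move_arm:
  deltas: [0,0,0.14,2,-2.6,0,-1,0,0,0.28,4,-5.2,0,-1,0,0,0.42,6,-7.8,0,-1,0,0,0.56,8,-10.4,0,-1,0,0,0.7,10,-13,0,-1,0,0,0.84,12,-16,0,-1,0,0,0.98,14,-18.5,0,-1,0,0,1.12,14.8,-19.5,0,-1]

```text
time: 16.1
tool_pos: [0.3861, -0.0721, 0.1631]
ee_rot: [-3.141, -0.0, 0.446]
wrist_force: [0.4, -0.0, 0.6]
width: 0.0936
finger_force: 0.0
```

Request:
move_arm:
  deltas: [0,0,0.14,0,0,0,-1,0,0,0.28,0,0,0,-1,0,0,0.42,0,0,0,-1,0,0,0.56,0,0,0,-1,0,0,0.7,0,0,0,-1,0,0,0.76,0,0,0,-1,0,0,0.76,0,0,0,-1]

```text
time: 16.8
tool_pos: [0.3879, -0.0735, 0.163]
ee_rot: [-3.142, -0.0, -0.309]
wrist_force: [-0.9, 0.6, -0.1]
width: 0.0942
finger_force: 0.0
```

```bash
python3 - <<'E'
from h import *
s=snap('wrist');save(s,'w4.png');import pickle;pickle.dump(s,open('w4.pkl','wb'));print(s['obs']['tool_pos'],s['obs']['ee_rot'])
E
```

```text
[ 0.38787286 -0.07348259  0.16301692] [-3.14155009e+00 -1.96010425e-04 -3.09010492e-01]
```

View pics/w4.png

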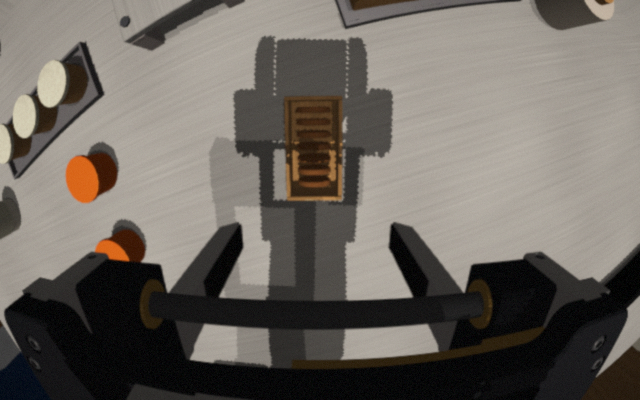

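The open pack is square to the tool, with rim corners at (285,97), (342,97), (343,200) and (287,200). The press plate's front corner is near (124,20).

```bash
python3 - <<'E'
from h import *
import pickle
s=pickle.load(open('w4.pkl','rb'))
P=np.array([wpix(s,u,v,.042) for u,v in [(285,97),(342,97),(343,200),(287,200)]]);print(P.round(4),P.mean(0))
d=(P[0]+P[1]-P[2]-P[3])/2;print(np.linalg.norm(d),np.arctan2(d[1],d[0]))
# press plate edges from both clouds
for n in('side','scene'):
    D=np.load(n+'0.npz')['W'];m=(D[...,2]>.058)&(D[...,2]<.07)&(abs(D[...,0]-.66)<.1)&(abs(D[...,1])<.09)
    p=D[m];rows=[]
    for y in np.arange(-.045,.055,.01):
        q=p[abs(p[:,1]-y)<.005]; rows.append((y,q[:,0].min()))
    f=np.polyfit(*np.array(rows).T,1);print(n,'mouth',f,'yaw',-f[0])
    rows=[]
    for x in np.arange(.62,.72,.01):
        q=p[abs(p[:,0]-x)<.005]; rows.append((x,q[:,1].min(),q[:,1].max()))
    r=np.array(rows);print(r.round(4).tolist())
E
```

```text
[[ 0.4828 -0.0729  0.042 ]
 [ 0.4661 -0.1249  0.042 ]
 [ 0.3676 -0.096   0.042 ]
 [ 0.3849 -0.0419  0.042 ]] [ 0.42535737 -0.08392509  0.042     ]
0.10267422362215464 -0.29545937702877645
side mouth [-0.07514605  0.60543192] yaw 0.07514605448175675
[[0.62, -0.0625, 0.0622], [0.63, -0.0606, 0.0669], [0.64, -0.0621, 0.0678], [0.65, -0.061, 0.0655], [0.66, -0.0619, 0.0647], [0.67, -0.0597, 0.0688], [0.68, -0.0594, 0.0704], [0.69, -0.0583, -0.0027], [0.7, -0.0557, -0.0403], [0.71, -0.0569, -0.036]]
scene mouth [-0.05172028  0.60438483] yaw 0.05172027519450645
[[0.62, -0.0605, 0.0649], [0.63, -0.0599, 0.0654], [0.64, -0.0599, 0.0671], [0.65, -0.0577, 0.0693], [0.66, -0.0568, 0.0552], [0.67, -0.0561, -0.0068], [0.68, -0.0551, -0.0203], [0.69, -0.0545, -0.0383], [0.7, -0.0552, -0.0381], [0.71, -0.0548, -0.0382]]
```

Request:
move_arm:
  deltas: [0,0,-0.012,0.1,0,4.5,-1,0,0,-0.012,0.1,0,9,-1,0,0,-0.012,0.1,0,13,-1,0,0,-0.012,0.1,0,14.5,-1,0,0,-0.012,0.1,0,14.6,-1,0,0,-0.012,0.1,0,14.6,1,0,0,-0.012,0.1,0,14.6,1,0,0,-0.012,0.1,0,14.6,1]

```text
time: 17.65
tool_pos: [0.3903, -0.0743, 0.0187]
ee_rot: [3.142, -0.004, -0.297]
wrist_force: [-0.8, 0.3, -0.2]
width: 0.074
finger_force: 0.0
```

Request:
move_arm:
  deltas: [0,0,0,0,0,0,1,0,0,0,0,0,0,1,0,0,0,0,0,0,1,0,0,0,0,0,0,1]

```text
time: 18.05
tool_pos: [0.3895, -0.0738, 0.0177]
ee_rot: [-3.141, -0.001, -0.297]
wrist_force: [-0.2, 1.1, 4.9]
width: 0.0558
finger_force: 29.9
```

Request:
move_arm:
  deltas: [0,0,-0.04,0.9,-1.1,0,1,0,0,-0.1,2.1,-2.6,0,1,0,0,-0.16,3.4,-4.2,0,1,0,0,-0.22,4.7,-5.8,0,1,0,0,-0.28,6,-7.4,0,1,0,0,-0.33,7,-8.8,0,1,0,0,-0.362,7.4,-9.3,0,1,0,0,-0.362,7.4,-9.3,0,1]

```text
time: 18.85
tool_pos: [0.4885, -0.0064, 0.0177]
ee_rot: [3.141, -0.002, 0.066]
wrist_force: [1.5, -0.1, 3.3]
width: 0.0556
finger_force: 29.9
```

```bash
python3 - <<'E'
from h import *
s=snap('wrist');save(s,'w5.png');import pickle;pickle.dump(s,open('w5.pkl','wb'));print(s['obs']['tool_pos'],s['obs']['ee_rot'])
E
```

```text
[ 0.48848594 -0.00642456  0.01772468] [ 3.14095623e+00 -2.46928154e-03  6.60534555e-02]
```

View pics/w5.png

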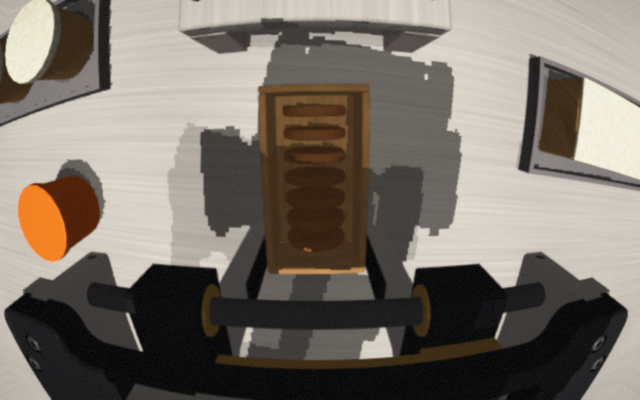

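The pack is centred (x≈314) in the channel, whose inner cheeks are at about 247 and 385, and it is square to the plate edge. I'll slide it in, slowing near the stop.

Request:
move_arm:
  deltas: [0,0,0,1.2,0,0,1,0,0,0,2.4,0,0,1,0,0,0,3.6,0,0,1,0,0,0,4.8,0,0,1,0,0,0,6,0,0,1,0,0,0,7.2,0,0,1,0,0,0,7.8,0,0,1,0,0,0,8.1,0,0,1]

```text
time: 19.7
tool_pos: [0.566, -0.0017, 0.0177]
ee_rot: [-3.141, 0.004, 0.064]
wrist_force: [-6.7, -0.9, 11.3]
width: 0.0557
finger_force: 30.0
```

Request:
move_arm:
  deltas: [0,0,0,0.2,0,0,1,0,0,0,0.4,0,0,1,0,0,0,0.4,0,0,1,0,0,0,0.4,0,0,1]

```text
time: 20.1
tool_pos: [0.5699, -0.0014, 0.0177]
ee_rot: [-3.141, 0.003, 0.064]
wrist_force: [-5.2, 0.4, 7.9]
width: 0.0557
finger_force: 30.0
```

Request:
move_arm:
  deltas: [0,0,0,0.2,0,-0.03,1,0,0,0,0.4,0,-0.03,1,0,0,0,0.4,0,-0.03,1,0,0,0,0.4,0,-0.03,1]

```text
time: 20.5
tool_pos: [0.5739, -0.0011, 0.0177]
ee_rot: [-3.141, 0.003, 0.064]
wrist_force: [-4.8, -0.7, 7.7]
width: 0.0559
finger_force: 29.9
```

Request:
move_arm:
  deltas: [0,0,0,0.15,0,0,1,0,0,0,0.3,0,0,1,0,0,0,0.3,0,0,1,0,0,0,0.3,0,0,1]

```text
time: 20.9
tool_pos: [0.5765, -0.001, 0.0177]
ee_rot: [-3.141, 0.004, 0.064]
wrist_force: [-6.2, -1.1, 8.7]
width: 0.0559
finger_force: 29.9
```

Request:
move_arm:
  deltas: [0,0,0,0.15,0,0,1,0,0,0,0.3,0,0,1,0,0,0,0.3,0,0,1,0,0,0,0.3,0,0,1]

```text
time: 21.3
tool_pos: [0.5767, -0.0009, 0.0176]
ee_rot: [-3.141, 0.011, 0.065]
wrist_force: [-12.8, -1.2, 12.4]
width: 0.0554
finger_force: 30.0
```

It has met the stop: the TCP halted and the force rose. I'll release it and check.

Request:
move_arm:
  deltas: [0,0,0,0,0,0,-1,0,0,0,0,0,0,-1,0,0,0,0,0,0,-1,0,0,0,0,0,0,-1]

```text
time: 21.7
tool_pos: [0.5815, -0.0005, 0.0168]
ee_rot: [-3.141, 0.001, 0.065]
wrist_force: [0.9, 0.1, 0.1]
width: 0.0841
finger_force: 0.0
```

Request:
move_arm:
  deltas: [0,0,0,-2,0,0,-1,0,0,0,-5,0,0,-1,0,0,0,-8,0,-1,-1,0,0,0,-8,0,-1,1,0,0,0,-8,0,-1,1,0,0,0,-8,0,-1,1,0,0,0,-8,0,-1,1,0,0,0,-8,0,-1,1]

```text
time: 22.5
tool_pos: [0.5025, -0.0056, 0.027]
ee_rot: [-3.142, 0.0, 0.065]
wrist_force: [0.2, 0.9, -0.2]
width: 0.0576
finger_force: 0.0
```

```bash
python3 - <<'E'
from h import *
import pickle
s=snap('wrist');save(s,'w6.png');pickle.dump(s,open('w6.pkl','wb'));print(s['obs']['tool_pos'],s['obs']['ee_rot'])
E
```

```text
[ 0.50250766 -0.00558664  0.02704365] [-3.14154795e+00  1.04246951e-04  6.48944817e-02]
```

View pics/w6.png

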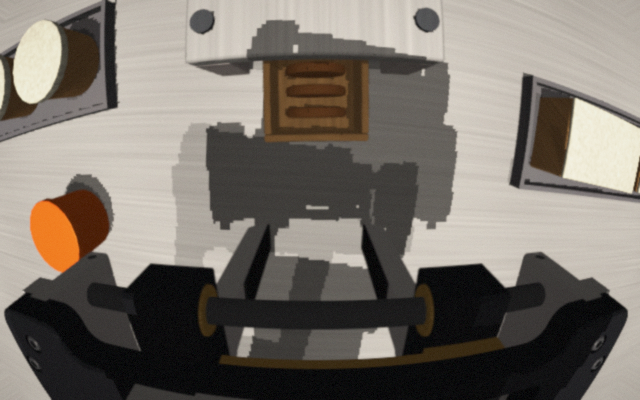

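The pack is under the plate, upright and square. Its rear edge is at row 137 (columns 264–368) and the plate edge is at row 62. I'll measure it, then nudge the rear end with shut fingers to make sure it is home.

```bash
python3 - <<'E'
from h import *
import pickle
s=pickle.load(open('w6.pkl','rb'))
print(wpix(s,264,138,.042),wpix(s,368,136,.042),wpix(s,316,62,.064),wpix(s,188,61,.064),wpix(s,443,63,.064))
E
```

```text
[0.56305339 0.02627634 0.042     ] [ 0.56773466 -0.02913109  0.042     ] [0.60160199 0.00093771 0.064     ] [0.60177086 0.0622691  0.064     ] [ 0.60863786 -0.05943822  0.064     ]
```

Request:
move_arm:
  deltas: [0,0,0,1,0,0.8,1,0,0,0,2,0,0.8,1,0,0,0,3,0,0.8,1,0,0,0,3.8,0,0.8,1,0,0,0,3.8,0,0.8,1,0,0,0,3.8,0,0.8,1]

```text
time: 23.15
tool_pos: [0.54, -0.0031, 0.0193]
ee_rot: [3.142, 0.0, 0.065]
wrist_force: [0.0, -0.7, 0.6]
width: 0.0055
finger_force: 0.0
```

Request:
move_arm:
  deltas: [0,0,0,0.4,0,0,1,0,0,0,0.8,0,0,1,0,0,0,1.1,0,0,1,0,0,0,1.4,0,0,1,0,0,0,1.6,0,0,1,0,0,0,1.6,0,0,1]

```text
time: 23.75
tool_pos: [0.5537, -0.0022, 0.0194]
ee_rot: [-3.142, 0.005, 0.065]
wrist_force: [-6.4, -0.8, 5.4]
width: 0.0004
finger_force: 3.3
```

Request:
move_arm:
  deltas: [0,0,0,0.15,0,0,1,0,0,0,0.25,0,0,1,0,0,0,0.25,0,0,1]

```text
time: 24.05
tool_pos: [0.5537, -0.0022, 0.0194]
ee_rot: [-3.142, 0.011, 0.065]
wrist_force: [-12.9, -1.1, 11.3]
width: 0.0004
finger_force: 6.4
```

Request:
move_arm:
  deltas: [0,0,0,-1,0,0,1,0,0,0,-4,0,0,1,0,0,0,-8,0,-3,1,0,0,0,-10,0,-7,1,0,0,0,-12,0,-11,1,0,0,0,-12,0,-15,1,0,0,0,-12,0,-15,1]

```text
time: 24.75
tool_pos: [0.442, -0.0102, 0.1763]
ee_rot: [3.139, -0.015, 0.065]
wrist_force: [0.5, 0.7, -0.4]
width: 0.0004
finger_force: 0.0
```

```bash
python3 - <<'E'
from h import *
a=snap('scene');b=snap('side')
im=np.hstack([a['image'][60:400,150:550],b['image'][60:400,230:430]])[:,:,::-1]
cv2.imwrite('pics/final.png',cv2.resize(im,None,fx=1.3,fy=1.3))
E
```

```text
(no output)
```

View pics/final.png

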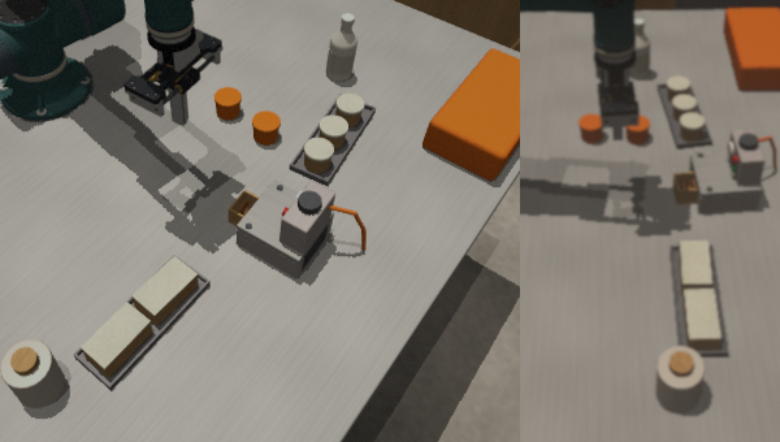

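The final picture shows three tubs in the round crate at (350,108), (334,130) and (318,155). Both oblong packs lie in theirs at (168,288) and (117,338). The open pack is home in the press at (243,205), and the oranges, bottle and film roll look unmoved. The robot is touching nothing, so I'll hand it in.

```bash
python3 -c "
from bench import robot
print(robot.close_job())"
```

```text
the job is handed in; nothing more can be done
None
```

I handed the job in at about 25 s: both cream tubs are in the round crate, the sealed pack is in the oblong crate, and the open pack is upright and home against the stop in the press; in the final picture the orange tubs, bottle and film roll look unmoved.

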